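# Fetch the sanding block from behind the jars

## Robot

A 6-joint arm with a two-finger parallel gripper is mounted at the origin on a cart in front of the work surface, level with it; the furniture and walls round the work are solid. World frame = base frame: x ahead of the robot, y to its left, z up, the work surface at z = 0. Lengths are in m, angles in rad, forces in N, time in s.
With the tool pointing down it reaches from about 0.275 to 1 m from the base axis. Payload 8.4 kg.
Tool frame: the origin (TCP) lies on the centre line of the jaws, within the pads' length; the fingertips stand 17 mm ahead of it and the grasp point (between the pads) lies 2 mm behind it (bot.tcp_to_tips is the y of the fingertips in the tool frame, in m); y points along the fingers, z is the direction in which the jaws open and shut, and the axes are right-handed (so a half turn about y gives the same grasp; the last joint's range is limited). The gripper opens to 85 mm and grips with 20 to 120 N. Pads are 22 mm wide; open, the fingers measure 114 mm over their backs; the gripper's body (76 mm by 85 mm) begins 54 mm behind the grasp point. The pads swing forward as they close: fully open they stand 13 mm farther back than shut.
Start: joints at [1.16, 0.353, 1.633, -0, 1.155, -0.002], TCP at [0.248, 0.574, 0.248] pointing down, gripper open.
Joint ranges: [-2.63, 2.63], [-0.92, 2.1], [0.06, 2.66], [-1.3, 4.44], [0, 2.69], [-3.02, 3.02]. Speed limits (rad/s): [2.22, 2.22, 2.79, 3.14, 3.14, 3.14].

## Interface

Orientations are given as a unit quaternion [x, y, z, w].
In Python, from workcell import bot, hand, kinematics, get_obs, vision, hand_in gives the robot as it stands. The module is installed in compiled form; this text tells all that it offers. Calls block until the motion is done:
- bot.reach(position, orientation): joint-space move of the TCP to a pose.
- bot.servo_line(position, ori=None, velocity=0.15): straight line of the TCP; ori=None keeps the orientation; velocity is the mean speed in m/s.
- bot.goto_joints(angles): joint-space move.
- hand.move_gripper(opening, strength=None): finger opening in m; strength is the grip in N (None keeps the last); returns when the fingers have stopped.
- bot.dwell(seconds).
- kinematics.solve_ik(position, orientation): joint angles nearest the present ones, or None.
- get_obs(): the state.
- vision.read_camera(name): name is "scene" or "side" or "wrist"; returns a dict with "frame" (420x560x3 uint8, red, green, blue), "intrinsics" (3x3 intrinsics, pixels), "view" (4x4, takes a point from world to camera coordinates). Camera axes: x right, y down, z forward; pixel columns grow to the right and rows downward; lengths in m; the calibration is good to about 2 mm. A picture is of the moment at which its call begins. There is no depth.
A pose or a line that the arm cannot do raises bot.IKError and nothing moves.
- hand_in(): hands the job in, once; it reports no verdict.
The state is a dict: "time_s": time; "joint_pos": joint angles; "joint_vel": joint speeds; "joint_efforts": joint torques, N m; "position": TCP position; "orientation": TCP orientation; "wrist_force": force on the tool from outside, world axes, zero at the start; "ft_torque": the same for the moment, N m; "gripper_width": finger opening in m.
Only numpy, scipy, OpenCV 4.12 (cv2) and the standard library are available. Lean on these libraries where they do the work, as an engineer would, in place of code of your own. Each camera call takes 0.05 s, during which the arm holds its last target.

## Task

The sanding block lies at the back of the plywood stand, behind two glass jars and a dropper bottle. First move all three of these onto the grey side tray, standing upright; then take out the sanding block and lay it flat in the middle of the cork mat, its long sides along the mat's long sides; then put the two jars and the bottle back upright, each in the middle of the same ring mark on which it stood at the start. Leave the eraser on the stand where it is.

Things in the scene. Friction and masses are not known exactly. Their poses are not given: they have to be found in the camera images.
- stand: Fixed plywood stand, 180 mm (x, to its back) by 236 mm (y); origin under its centre. Floor 8 mm above the table; front lip 16 mm high; side cheeks 20 mm high, 45 mm from x = +20 mm on; back rail 45 mm high, inner face at x = +82 mm. Three 66 mm ring marks at x = -40 mm, y = -72, 0, +72 mm hold the jars and the bottle in any order. Heading within 0.2 rad of straight ahead.
- side_tray: Fixed shallow grey tray, the side area: 250 mm (its x) by 134 mm (its y), floor 4 mm above the table, rim 12 mm high and 4 mm thick; origin under its centre. It lies to the left or to the right of the stand, the mat on the other side. There is room for the three in one line along its x, about 76 mm apart.
- cork_mat: Fixed flat cork mat, 100 mm (its x) by 140 mm (its y) and 4 mm thick; origin under its centre.
- black_jar: Larger round glass jar with a black stopper, 56 mm diameter, 89 mm tall, glass to 75 mm; loose, about 0.15 kg. Origin at the centre of its underside, z up.
- cork_jar: Smaller round glass jar with a cork stopper, 46 mm diameter, 71 mm tall, glass to 58 mm; loose, about 0.14 kg. Origin at the centre of its underside, z up.
- dropper_bottle: Small amber dropper bottle with a black rubber bulb, 33 mm diameter, 102 mm tall, straight glass to 65 mm; loose, about 0.07 kg. Origin at the centre of its underside, z up.
- sanding_block: Wooden sanding block, 48 mm (its x) by 76 mm (its y) by 27 mm high; loose, about 0.07 kg. Origin at the centre of its underside. It lies on the stand's floor near x = +23 mm, y = 0, its long side across the stand, about 35 mm clear of the back rail. Grip it across its 48 mm width.
- eraser: Small grey eraser, 22 x 42 x 12 mm, a bystander lying on the stand's floor at the back right corner near x = +23 mm, y = -80 mm; loose. Origin at the centre of its underside.

How it is judged:
By the outcome, as a careful person would: the job done as asked, in the order asked, and still so for the second after the job is handed in, with the robot touching nothing.
It also fails if it takes over 144 s, if anything falls off the work surface, if the arm or the gripper's body presses on something with over 40 N, if the wrist force passes 120 N, or if a joint passes its speed limit or range.

## Working session

There is one attempt and no reset: what is moved stays moved. The work goes in short steps, each a Python script; the robot and the scene stay as the last script left them, time stands still between calls to the robot, and variables do not carry over. Pictures are saved under pics/ and viewed, and the job is handed in when it is done.

```bash
mkdir -p pics; ls
python3 - <<'E'
from workcell import bot, vision, get_obs
import cv2, numpy as np
o=get_obs(); print(o['time_s'],o['position'],o['orientation'],o['gripper_width'],bot.tcp_to_tips)
for n in ['scene','side','wrist']:
    r=vision.read_camera(n); cv2.imwrite(f'pics/a_{n}.png',r['frame'][:,:,::-1]); print(n,np.round(r['intrinsics'],1).tolist(),np.round(r['view'],3).tolist())
E
```

```text
pics
0.0 [0.24827088 0.57306667 0.24755821] [ 0.69287167 -0.14363779  0.14342483 -0.69190054] 0.08530771278901587 0.017
scene [[419.7, 0.0, 276.4], [0.0, 419.7, 208.0], [0.0, 0.0, 1.0]] [[0.926, -0.378, 0.011, -0.526], [-0.284, -0.714, -0.64, 0.195], [0.25, 0.589, -0.769, 0.994], [0.0, 0.0, 0.0, 1.0]]
side [[458.3, 0.0, 286.1], [0.0, 458.3, 196.7], [0.0, 0.0, 1.0]] [[-0.997, -0.075, 0.001, 0.57], [-0.047, 0.619, -0.784, 0.044], [0.058, -0.782, -0.62, 1.133], [0.0, 0.0, 0.0, 1.0]]
wrist [[330.6, 0.0, 277.9], [0.0, 330.6, 210.8], [0.0, 0.0, 1.0]] [[0.398, 0.917, -0.0, -0.624], [0.883, -0.383, 0.272, -0.034], [0.25, -0.109, -0.962, 0.379], [0.0, 0.0, 0.0, 1.0]]
```

View pics/a_scene.png

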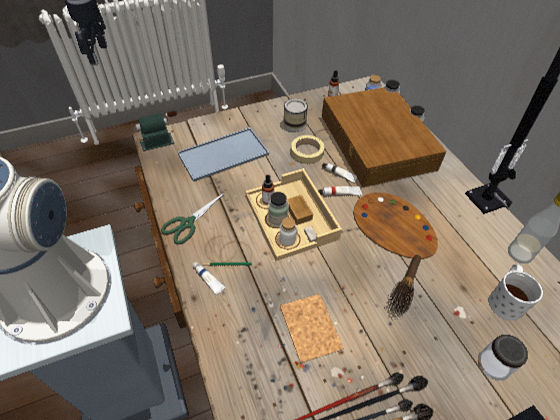

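View pics/a_side.png

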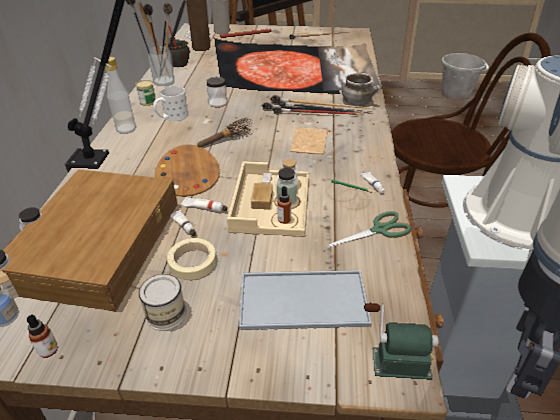

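View pics/a_wrist.png

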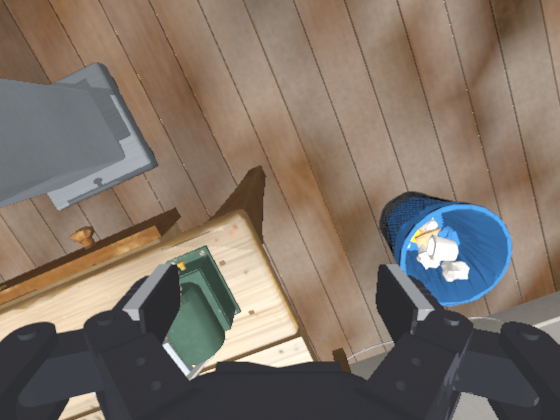

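```bash
cat > h.py <<'E'
from workcell import bot, hand, kinematics, get_obs, vision, hand_in
import cv2, numpy as np
from scipy.spatial.transform import Rotation as R
def snap(n,f=None):
    r=vision.read_camera(n)
    if f: cv2.imwrite(f'pics/{f}.png',r['frame'][:,:,::-1])
    return r
def back(r,uv,z):
    K,V=r['intrinsics'],r['view']; uv=np.atleast_2d(uv).astype(float)
    d=np.c_[uv,np.ones(len(uv))]@np.linalg.inv(K).T@V[:3,:3]
    c=-V[:3,:3].T@V[:3,3]
    return c+d*((z-c[2])/d[:,2])[:,None]
def proj(r,P):
    K,V=r['intrinsics'],r['view']; P=np.atleast_2d(P)
    q=(P@V[:3,:3].T+V[:3,3])@K.T
    return q[:,:2]/q[:,2:]
def down(yaw):
    """tool y down, jaw axis z at yaw in the xy plane"""
    y=np.array([0,0,-1.]); z=np.array([np.cos(yaw),np.sin(yaw),0])
    return R.from_matrix(np.c_[np.cross(y,z),y,z]).as_quat()
E
python3 - <<'E'
from h import *
r=snap('scene')
print('scene',np.round(back(r,[(294,213),(224,154),(311,327)],0.01),3).tolist())
r=snap('side')
print('side',np.round(back(r,[(269,200),(304,299),(310,140)],0.01),3).tolist())
o=get_obs(); m=R.from_quat(o['orientation']).as_matrix(); print(np.round(m,3).tolist())
w=snap('wrist'); V=w['view']; c=-V[:3,:3].T@V[:3,3]; print('cam in tool',m.T@(c-o['position']), 'cam axes in tool',np.round(m.T@V[:3,:3].T,3).tolist())
E
```

```text
scene [[0.62, -0.001, 0.01], [0.514, 0.292, 0.01], [0.524, -0.314, 0.01]]
side [[0.615, 0.002, 0.01], [0.513, 0.311, 0.01], [0.522, -0.297, 0.01]]
[[0.918, -0.0, 0.397], [-0.397, -0.001, 0.918], [0.0, -1.0, -0.001]]
cam in tool [-0.06999539 -0.12612288 -0.00055876] cam axes in tool [[0.001, 0.962, 0.272], [-0.001, -0.272, 0.962], [1.0, -0.001, 0.001]]
```

Run:
```python
from h import *
bot.reach([0.52,0.0,0.33],down(np.pi/2))
r=snap('wrist','b_wrist'); np.savez('b.npz',**r); s=snap('scene','b_scene'); np.savez('bs.npz',**s); s=snap('side','b_side'); np.savez('bd.npz',**s)
o=get_obs(); print(o['time_s'],o['position'])
big=lambda n,x0,y0,w,h,k: cv2.imwrite(f'pics/{n}_z.png',cv2.resize(cv2.imread(f'pics/{n}.png')[y0:y0+h,x0:x0+w],None,fx=k,fy=k,interpolation=cv2.INTER_CUBIC))
big('b_scene',170,115,190,140,4); big('b_side',220,110,160,120,5)
```

```text
2.7333 [0.52003122 0.00056835 0.32985583]
```

View pics/b_wrist.png

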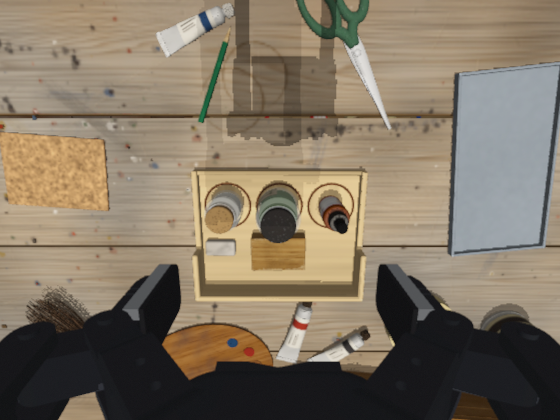

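View pics/b_scene_z.png

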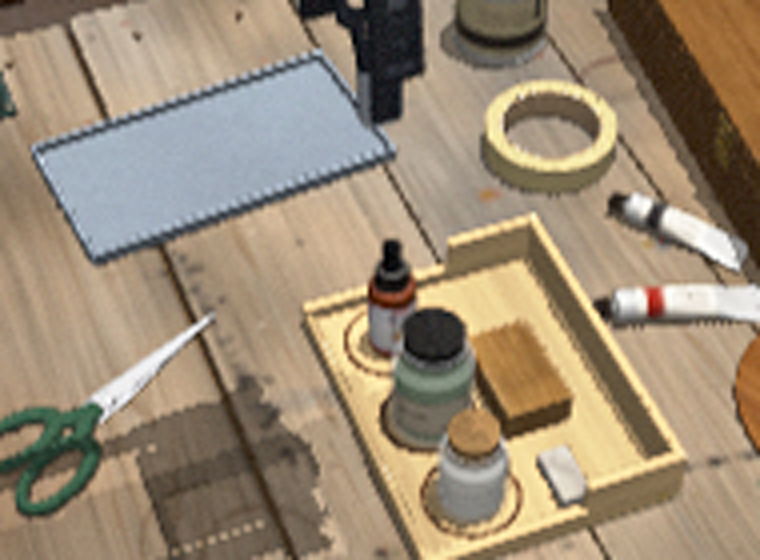

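View pics/b_side_z.png

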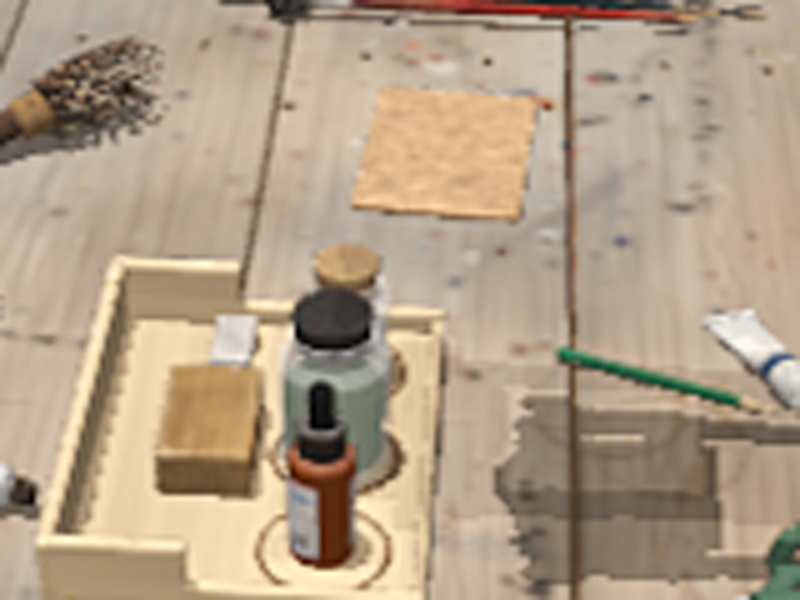

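Run:
```python
import cv2
im=cv2.imread('pics/b_wrist.png')
cv2.imwrite('pics/c1.png',cv2.resize(im[160:310,185:375],None,fx=4,fy=4,interpolation=cv2.INTER_CUBIC))
cv2.imwrite('pics/c2.png',cv2.resize(im[120:220,0:120],None,fx=5,fy=5,interpolation=cv2.INTER_CUBIC))
```

```text
(no output)
```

View pics/c1.png

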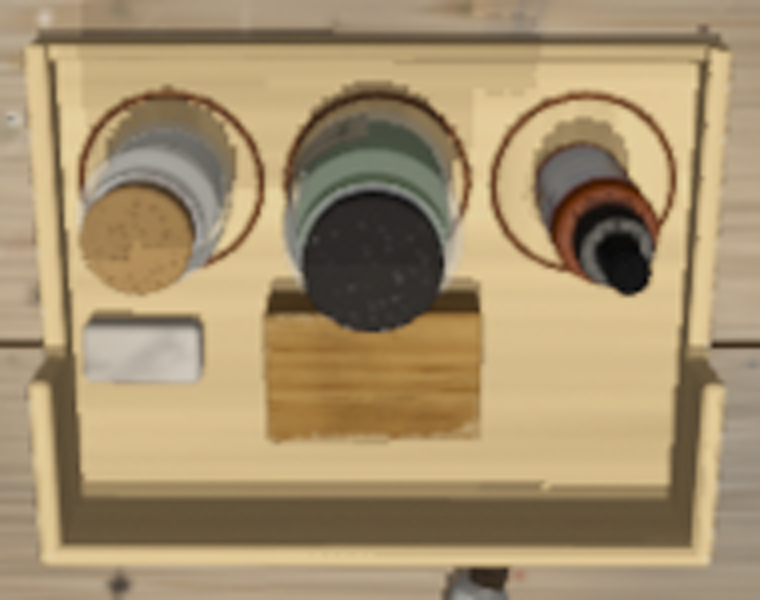

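View pics/c2.png

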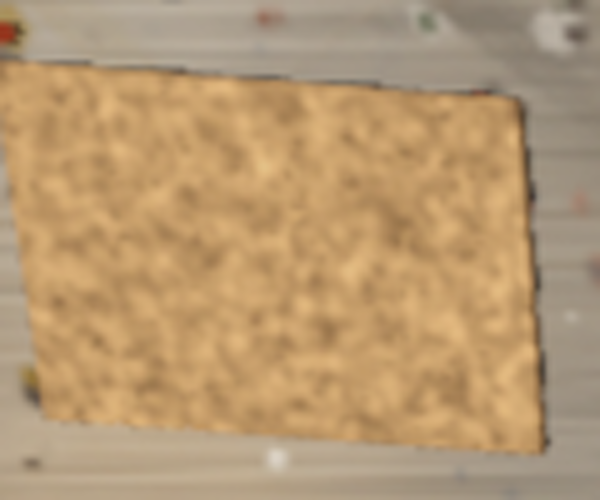

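Run:
```python
from h import *
from scipy.optimize import least_squares
w=dict(np.load('b.npz')); s=dict(np.load('bs.npz')); d=dict(np.load('bd.npz'))
f=lambda L,x0,y0,k:[(x0+(a+.5)/k-.5,y0+(b+.5)/k-.5) for a,b in L]
def fit(obs,x0):
    res=lambda p:np.concatenate([(proj(r,np.c_[L[:,:2]@R.from_euler('z',p[2]).as_matrix()[:2,:2].T+p[:2],L[:,2]])-uv).ravel() for r,L,uv in obs])
    q=least_squares(res,x0,loss='soft_l1'); print(np.round(q.x,4),'res',np.round(res(q.x),1)); return q.x
A=np.array
Ls=A([[-90,118,20],[-90,-118,20],[90,-118,45],[90,118,45],[-40,-105,8],[-40,-39,8],[-40,-33,8],[-40,33,8],[-40,39,8],[-40,105,8]])/1e3
us=f([(727,45),(30,45),(42,562),(715,562),(80,180),(264,180),(287,180),(470,180),(491,180),(676,180)],185,160,4)
p=fit([(w,Ls,A(us))],[.62,0,0])
c,sn=np.cos(p[2]),np.sin(p[2])
for y in(-.072,0,.072): print('ring',np.round([p[0]-.04*c-y*sn,p[1]-.04*sn+y*c],4))
for n,uv,z in [('cork',(137,238),.079),('black',(373,260),.097),('drop',(628,262),.110)]:
    print(n,np.round(back(w,f([uv],185,160,4),z),4))
print('block top',np.round(back(w,f([(265,312),(481,312),(481,440),(267,440)],185,160,4),.035),4).tolist())
print('eraser',np.round(back(w,f([(85,318),(203,318),(200,381),(84,381)],185,160,4),.02),4).tolist())
# mat: local -x front
Lm=A([[-50,70,4],[50,70,4],[50,-70,4]])/1e3
print('mat w');fit([(w,Lm,A(f([(520,96),(543,453),(42,418)],0,120,5)))],[.52,-.3,0])
# side view zoom corners: far.. (380,87) back-right,(537,97) front-right,(522,218) front-left,(353,207) back-left
Lm4=A([[50,-70,4],[-50,-70,4],[-50,70,4],[50,70,4]])/1e3
print('mat side');fit([(d,Lm4,A(f([(380,87),(537,97),(522,218),(353,207)],220,110,5)))],[.52,-.3,0])
Lt=A([[-125,-67,12],[125,-67,12],[125,67,12],[-125,67,12]])/1e3
print('tray w');fit([(w,Lt[:3],A([(456,72),(450,254),(546,245)]))],[.51,.3,0])
print('tray s');fit([(s,Lt,A(f([(98,260),(395,152),(318,52),(34,150)],170,115,4)))],[.51,.3,0])
```

```text
[ 6.077e-01  2.600e-03 -2.000e-04] res [ 1.9 -0.5 -2.  -0.4 -0.2  1.   0.1  0.9 -0.4  0.   0.7 -0.  -0.8 -0.
  0.6 -0.  -0.4 -0.   0.5 -0.1]
ring [ 0.5677 -0.0694]
ring [0.5677 0.0026]
ring [0.5678 0.0746]
cork [[ 0.5669 -0.0697  0.079 ]]
black [[0.568  0.0007 0.097 ]]
drop [[0.5643 0.0709 0.11  ]]
block top [[0.6069, -0.0358, 0.035], [0.6069, 0.0374, 0.035], [0.6544, 0.0384, 0.035], [0.6543, -0.0362, 0.035]]
eraser [[0.6147, -0.1003, 0.02], [0.6147, -0.0589, 0.02], [0.6386, -0.0608, 0.02], [0.6385, -0.1021, 0.02]]
mat w
[ 0.5219 -0.306  -0.0772] res [-0.1 -0.1 -0.   0.2  0.1 -0.1]
mat side
[ 0.5241 -0.3087 -0.0553] res [-0.   0.2 -0.1  0.2  0.1 -0.1  0.  -0.3]
tray w
[0.5109 0.3043 0.1188] res [-0.1 -0.8  1.2  1.3 -0.8  0. ]
tray s
[0.5147 0.2986 0.121 ] res [-0.6  0.5  1.2 -0.7  0.7 -0.4 -1.1  0.1]
```

```bash
cat >> h.py <<'E'
H=.21
RING={'cork':(.5675,-.0695),'black':(.5675,.0020),'drop':(.567,.0735)}
TR=np.array([.513,.301]); TY=.12
SLOT={k:tuple(TR+a*np.array([np.cos(TY),np.sin(TY)])) for k,a in (('drop',.076),('black',0.),('cork',-.076))}
ZG={'cork':.048,'black':.056,'drop':.060}   # TCP height on the stand floor (8 mm)
W={'cork':.046,'black':.056,'drop':.033}
def st(t):
    o=get_obs(); print(t,'t=%.1f'%o['time_s'],np.round(o['position'],4),'w=%.4f'%o['gripper_width'],'F',np.round(o['wrist_force'],1))
def pick(xy,z,yaw,w,s=35):
    q=down(yaw)
    bot.reach([*xy,H],q)
    hand.move_gripper(min(.085,w+.022))
    bot.servo_line([*xy,z],velocity=.15); st('at')
    hand.move_gripper(max(0,w-.012),s); st('grip')
    bot.servo_line([*xy,H],velocity=.2); st('up')
def place(xy,z,yaw,w):
    q=down(yaw)
    bot.reach([*xy,H],q)
    bot.servo_line([*xy,z+.02],velocity=.2)
    bot.servo_line([*xy,z+.001],velocity=.05); st('low')
    hand.move_gripper(min(.085,w+.022)); st('rel')
    bot.servo_line([*xy,H],velocity=.25)
YT=TY+np.pi/2
E
python3 - <<'E'
from h import *
k='drop'
for p,y in ((RING[k],0),(SLOT[k],YT),(SLOT['cork'],YT)): print(np.round(kinematics.solve_ik([*p,H],down(y)),2))
pick(RING[k],ZG[k],0,W[k]); snap('side','d_side')
E
```

```text
[ 0.13  0.31  1.79 -0.    1.04  0.13]
[ 0.48  0.45  1.58 -0.    1.12 -1.21]
[ 0.59  0.24  1.88 -0.    1.02 -1.11]
at t=5.8 [0.5676 0.0736 0.0608] w=0.0546 F [-0.1 -0.1  0.6]
grip t=6.1 [0.5677 0.0736 0.0609] w=0.0311 F [-0.4  0.   5.7]
up t=7.0 [0.5661 0.0734 0.2088] w=0.0316 F [-0.5  0.2 -1. ]
```

View pics/d_side.png

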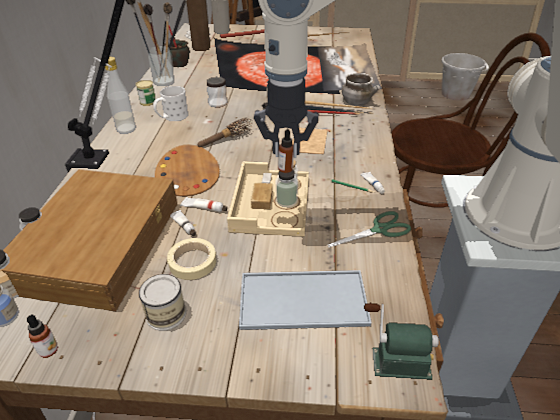

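Run:
```python
from h import *
k='drop'; place(SLOT[k],ZG[k]-.004,YT,W[k])
k='black'; pick(RING[k],ZG[k],0,W[k]); place(SLOT[k],ZG[k]-.004,YT,W[k])
snap('side','e_side'); snap('wrist','e_wrist')
```

```text
low t=9.6 [0.5884 0.3103 0.0568] w=0.0309 F [0.3 0.2 0. ]
rel t=10.0 [0.5884 0.31   0.0569] w=0.0549 F [ 0.4 -0.   0.2]
at t=13.5 [0.5681 0.002  0.0568] w=0.0777 F [-0.2  0.5  0.1]
grip t=13.8 [0.5684 0.002  0.0572] w=0.0541 F [-0.8  0.9  5.6]
up t=14.7 [0.5666 0.002  0.2089] w=0.0540 F [-0.4 -0.  -1.9]
low t=17.3 [0.513  0.3012 0.0531] w=0.0543 F [-2.2  0.1  4.2]
rel t=17.6 [0.5129 0.301  0.0529] w=0.0784 F [ 1.7  1.  -0.9]
```

View pics/e_side.png

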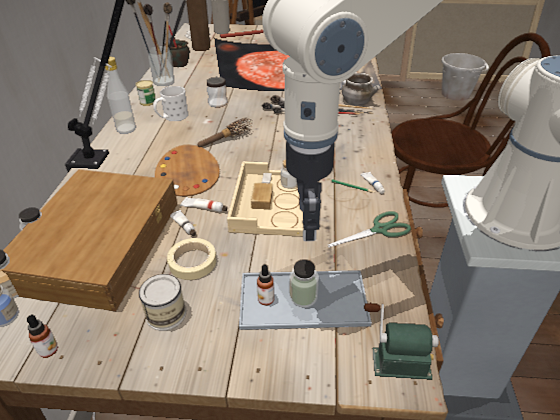

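View pics/e_wrist.png

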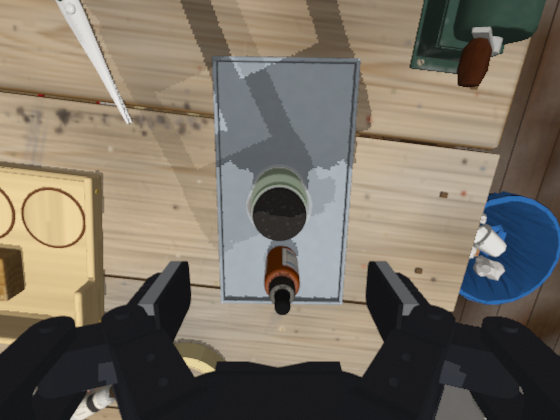

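Run:
```python
from h import *
k='cork'; pick(RING[k],ZG[k],0,W[k]); place(SLOT[k],ZG[k]-.004,YT,W[k])
bot.reach([.46,-.306,.26],down(np.pi/2)); st('mat')
r=snap('wrist','f_wrist'); np.savez('f.npz',**r)
bot.reach([.56,0,.30],down(np.pi/2)); r=snap('wrist','g_wrist'); np.savez('g.npz',**r); snap('side','g_side'); st('stand')
```

```text
at t=21.4 [ 0.5681 -0.0696  0.0488] w=0.0684 F [-0.2 -0.2 -0.2]
grip t=21.7 [ 0.5681 -0.0696  0.049 ] w=0.0432 F [-1.3  0.2  5.7]
up t=22.7 [ 0.5666 -0.0694  0.2088] w=0.0428 F [-0.5  0.3 -1.8]
low t=25.6 [0.4377 0.292  0.0451] w=0.0429 F [-0.8 -1.5  3.2]
rel t=25.9 [0.4375 0.2919 0.0449] w=0.0680 F [ 0.6 -0.1  1.1]
mat t=28.9 [ 0.4604 -0.3053  0.2599] w=0.0682 F [-0.1  0.7  0.6]
stand t=30.3 [ 0.5598 -0.0012  0.2998] w=0.0678 F [-0.7 -0.5  0. ]
```

View pics/f_wrist.png

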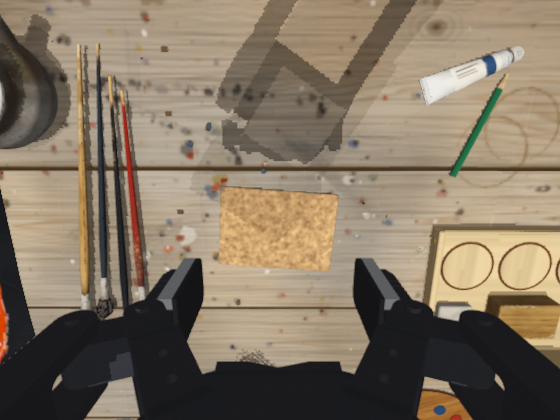

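View pics/g_wrist.png

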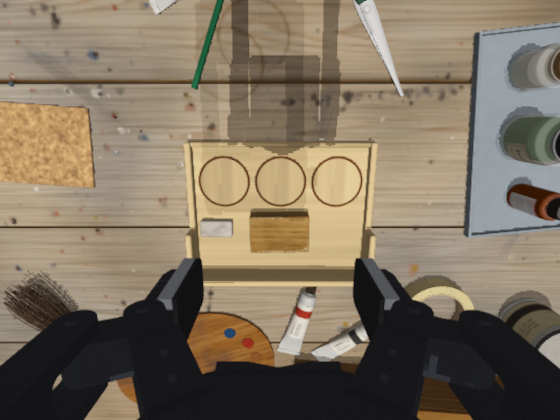

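View pics/g_side.png

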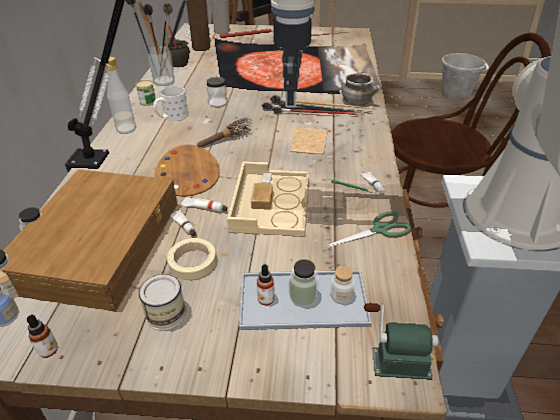

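Run:
```python
from h import *
f=dict(np.load('f.npz')); g=dict(np.load('g.npz'))
hsv=cv2.cvtColor(f['frame'],cv2.COLOR_RGB2HSV)
m=cv2.inRange(hsv,(8,95,120),(25,255,255)); m[:180]=0;m[275:]=0;m[:,:210]=0;m[:,345:]=0
m=cv2.morphologyEx(m,cv2.MORPH_CLOSE,np.ones((5,5)));m=cv2.morphologyEx(m,cv2.MORPH_OPEN,np.ones((5,5)))
c=max(cv2.findContours(m,cv2.RETR_EXTERNAL,cv2.CHAIN_APPROX_NONE)[0],key=cv2.contourArea)[:,0]
P=back(f,c,.004)[:,:2]*1000
(ce,sz,an)=cv2.minAreaRect(P.astype(np.float32)); print('mat',ce,sz,an,'centroid',cv2.moments(P.astype(np.float32)[:,None])['m10']/cv2.moments(P.astype(np.float32)[:,None])['m00'])
im=g['frame']
cv2.imwrite('pics/g1.png',cv2.resize(im[135:295,180:385,::-1],None,fx=3.9,fy=3.9,interpolation=cv2.INTER_CUBIC))
hs=cv2.cvtColor(im,cv2.COLOR_RGB2HSV)
# ring: dark brownish pixels on floor
v=im.astype(int); rm=((v[...,0]<150)).astype(np.uint8)
for cx in (224,280,337):
    ys,xs=np.nonzero(rm[150:209,cx-28:cx+29]); p=np.c_[xs+cx-28,ys+150]; d=np.hypot(p[:,0]-cx,p[:,1]-181); p=p[(d>19)&(d<28)]
    W_=back(g,p,.008)[:,:2]
    A=np.c_[2*W_,np.ones(len(W_))]; s=np.linalg.lstsq(A,(W_**2).sum(1),rcond=None)[0]; print('ring',s[:2],'r',np.sqrt(s[2]+s[:2]@s[:2]),len(p))
```

```text
mat (518.9488525390625, -310.8680419921875) (148.42892456054688, 106.43395233154297) 85.70272827148438 centroid 522.1458008282406
ring [ 0.5684733  -0.06989437] r 0.03151084552218452 282
ring [0.56860358 0.00217156] r 0.031652689984596256 294
ring [0.56919467 0.07441152] r 0.03149452415103453 230
```

View pics/g1.png

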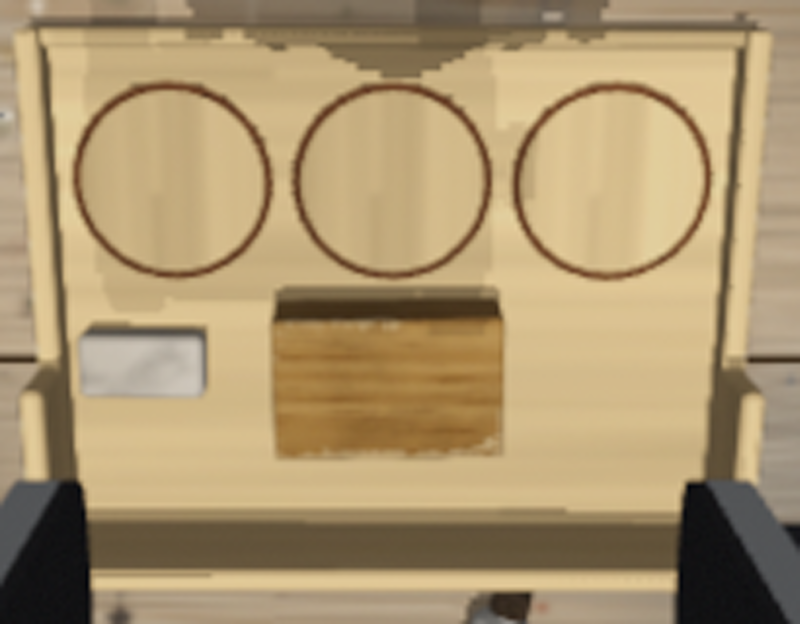

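Run:
```python
from h import *
f=dict(np.load('f.npz')); g=dict(np.load('g.npz'))
cv2.imwrite('pics/f1.png',cv2.resize(f['frame'][175:285,205:350,::-1],None,fx=5,fy=5,interpolation=cv2.INTER_CUBIC))
k=3.9
uv=[(180+(a+.5)/k-.5,135+(b+.5)/k-.5) for a,b in [(273,316),(502,316),(502,458),(276,458)]]
B=back(g,uv,.035);print(np.round(B,4),B.mean(0))
```

```text
[[ 0.6065 -0.0357  0.035 ]
 [ 0.6066  0.0368  0.035 ]
 [ 0.655   0.038   0.035 ]
 [ 0.6549 -0.0359  0.035 ]] [0.63077619 0.00079616 0.035     ]
```

View pics/f1.png

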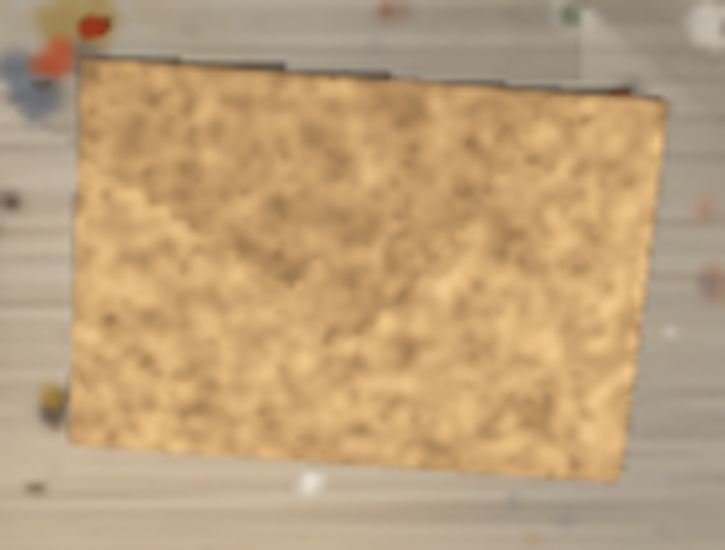

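Run:
```python
from h import *
from scipy.optimize import least_squares
f=dict(np.load('f.npz'))
uv=np.array([(205+(a+.5)/5-.5,175+(b+.5)/5-.5) for a,b in [(80,57),(667,98),(622,482),(68,442)]])
L=np.array([[-50,-70],[-50,70],[50,70],[50,-70]])/1e3
def res(p):
    return (proj(f,np.c_[L@R.from_euler('z',p[2]).as_matrix()[:2,:2].T+p[:2],[.004]*4])-uv).ravel()
q=least_squares(res,[.52,-.306,-.07]); print(q.x,np.round(res(q.x),1))
```

```text
[ 0.52263655 -0.30664345 -0.07366958] [-0.4 -0.4  0.6 -0.1 -0.2 -0.  -0.   0.6]
```

Run:
```python
from h import *
pick((.6307,.001),.030,0,.048); snap('side','i_side'); snap('scene','i_scene')
```

```text
at t=33.2 [0.6314 0.001  0.0309] w=0.0700 F [-0.2  0.  -0.2]
grip t=33.5 [0.6314 0.001  0.0311] w=0.0474 F [-0.8 -0.7  6. ]
up t=34.6 [0.6298 0.001  0.2087] w=0.0476 F [ 0.3 -0.4 -1.2]
```

View pics/i_side.png

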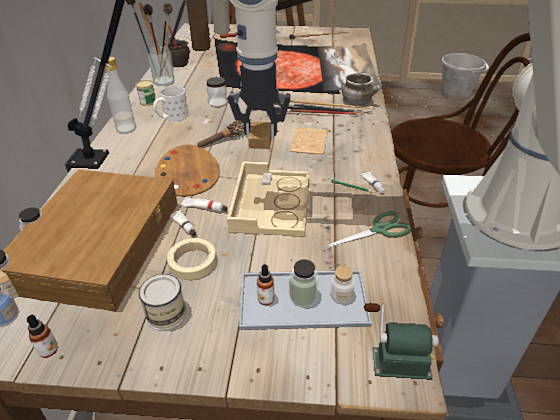

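Run:
```python
from h import *
place((.5228,-.307),.0265,-.071,.048)
bot.reach([.46,-.306,.24],down(np.pi/2)); r=snap('wrist','j_wrist'); np.savez('j.npz',**r); st('view')
cv2.imwrite('pics/j1.png',cv2.resize(r['frame'][165:315,195:355,::-1],None,fx=4,fy=4,interpolation=cv2.INTER_CUBIC))
```

```text
low t=37.4 [ 0.5226 -0.3069  0.0271] w=0.0474 F [ 0.6 -0.  -2.4]
rel t=37.8 [ 0.5228 -0.307   0.0275] w=0.0698 F [ 0.4  0.7 -0.1]
view t=40.2 [ 0.46   -0.3059  0.2395] w=0.0701 F [-0.1 -0.1 -0.1]
```

View pics/j1.png

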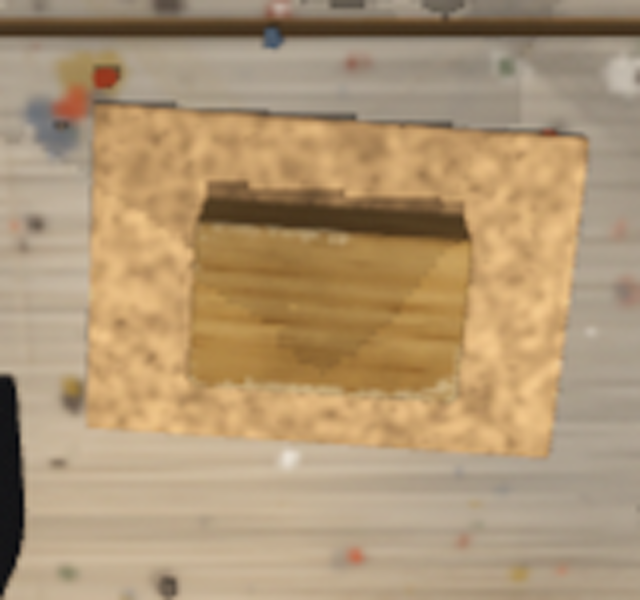

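Run:
```python
from h import *
from scipy.optimize import least_squares
f=dict(np.load('j.npz'))
for pts,hx,hy,z in (([(94,103),(588,137),(548,457),(87,425)],.05,.07,.004),([(196,222),(469,239),(455,397),(189,384)],.024,.038,.031)):
    uv=np.array([(195+(a+.5)/4-.5,165+(b+.5)/4-.5) for a,b in pts])
    L=np.array([[-hx,-hy],[-hx,hy],[hx,hy],[hx,-hy]])
    res=lambda p:(proj(f,np.c_[L@R.from_euler('z',p[2]).as_matrix()[:2,:2].T+p[:2],[z]*4])-uv).ravel()
    q=least_squares(res,[.52,-.306,-.07]); print(q.x,np.round(res(q.x),1))
```

```text
[ 0.52266049 -0.30670208 -0.07407302] [-0.4 -0.4  0.7 -0.2  0.3  0.2 -0.6  0.6]
[ 0.5201579  -0.3072999  -0.06300139] [-1.6 -0.6  1.6 -0.7  1.2  1.1 -1.2  0.5]
```

Run:
```python
from h import *
RG={'cork':(.568,-.0699),'black':(.568,.0022),'drop':(.568,.0744)}
for k in ('drop','black','cork'):
    pick(SLOT[k],ZG[k]-.004,YT,W[k]); place(RG[k],ZG[k],0,W[k])
bot.reach([.50,.002,.33],down(np.pi/2)); r=snap('wrist','k_wrist'); np.savez('k.npz',**r); snap('side','k_side'); r2=snap('scene','k_scene');st('v')
cv2.imwrite('pics/k1.png',cv2.resize(r['frame'][160:310,185:375,::-1],None,fx=4,fy=4,interpolation=cv2.INTER_CUBIC))
cv2.imwrite('pics/k2.png',cv2.resize(r2['frame'][150:270,230:360,::-1],None,fx=5,fy=5,interpolation=cv2.INTER_CUBIC))
```

```text
at t=44.0 [0.5891 0.3104 0.057 ] w=0.0549 F [-0.7  0.5  0.6]
grip t=44.3 [0.5891 0.3105 0.0571] w=0.0307 F [-1.5  0.7  5.9]
up t=45.2 [0.5877 0.3097 0.2086] w=0.0306 F [ 0.5 -0.1 -0.5]
low t=47.7 [0.5682 0.0744 0.0609] w=0.0305 F [-0.3  0.1  0.3]
rel t=48.1 [0.5679 0.0744 0.061 ] w=0.0554 F [ 0.5  0.3 -0.1]
at t=51.6 [0.5136 0.3013 0.0528] w=0.0782 F [0.2 0.9 0.1]
grip t=51.9 [0.5135 0.3013 0.0532] w=0.0543 F [-1.6 -0.2  5. ]
up t=52.9 [0.5123 0.3006 0.2088] w=0.0542 F [ 0.1  0.3 -3. ]
low t=55.4 [0.5682 0.0022 0.0572] w=0.0541 F [-1.3  0.1  4.3]
rel t=55.8 [0.568  0.0022 0.0569] w=0.0778 F [ 0.   0.1 -0.6]
at t=59.2 [0.438  0.2922 0.0447] w=0.0681 F [0.  0.1 0.2]
grip t=59.6 [0.438  0.2922 0.045 ] w=0.0434 F [-0.9 -0.2  5.8]
up t=60.6 [0.4369 0.2914 0.2089] w=0.0430 F [ 0.1 -0.  -1.9]
low t=63.4 [ 0.568  -0.0699  0.049 ] w=0.0431 F [-0.8 -0.1  2.5]
rel t=63.8 [ 0.568  -0.0699  0.0489] w=0.0683 F [ 0.3  0.2 -0.5]
v t=66.0 [0.5    0.0018 0.3293] w=0.0681 F [ 0.4 -0.  -0.8]
```

View pics/k1.png

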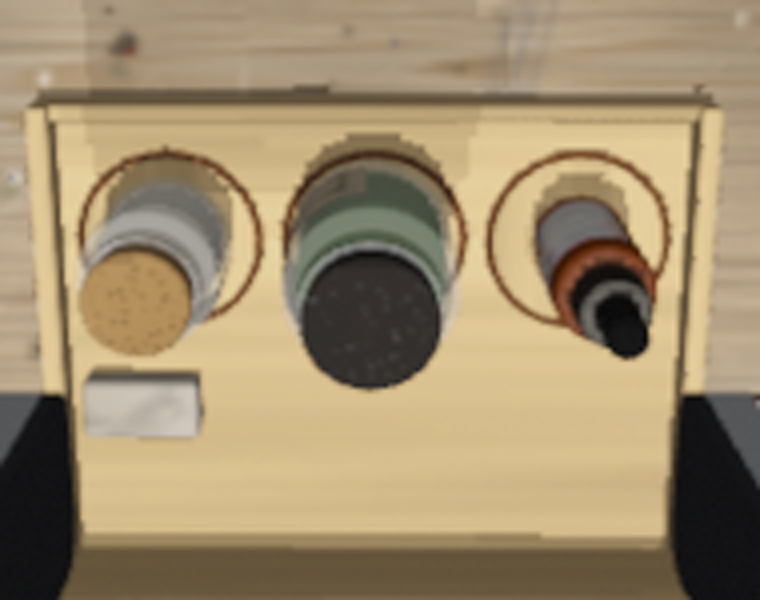

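View pics/k2.png

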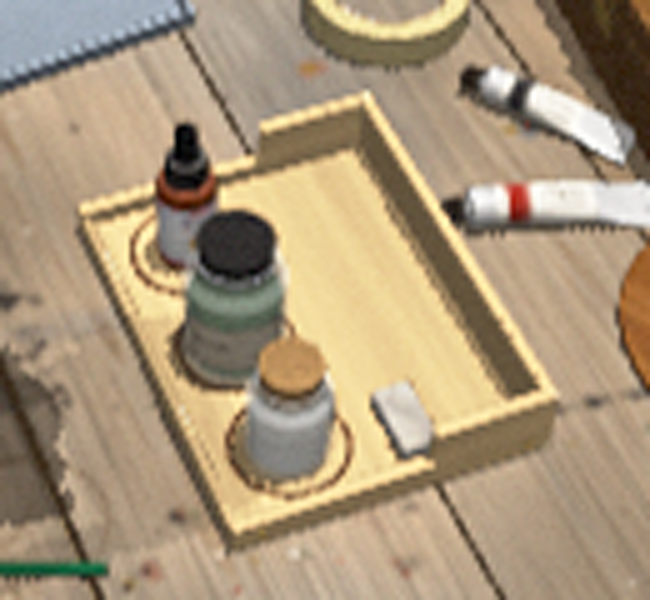

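View pics/k_side.png

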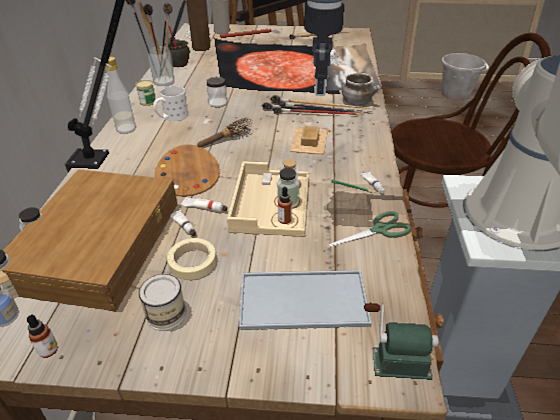

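Run:
```python
from h import *
r=dict(np.load('k.npz')); f=lambda a,b:(185+(a+.5)/4-.5,160+(b+.5)/4-.5)
for n,uv,z in [('cork',(135,302),.079),('black',(371,320),.097),('drop',(626,328),.110),('ringC',(171,238),.008),('ringB',(376,238),.008),('ringD',(579,238),.008),('eraser',(144,406),.02)]:
    print(n,np.round(back(r,f(*uv),z),4))
# overlay predicted outlines
im=cv2.imread('pics/k1.png'); t=np.linspace(0,2*np.pi,60)
for c,rad,zt in ((( .5685,-.0699),.023,.066),((.5685,.0022),.028,.083),((.5685,.0744),.0165,.073)):
    for z in(.008,zt):
        p=proj(r,np.c_[c[0]+rad*np.cos(t),c[1]+rad*np.sin(t),z+0*t]); p=(p+.5-[185,160])*4-.5
        cv2.polylines(im,[p.round().astype(int)],True,(255,0,255),1)
    p=proj(r,np.c_[c[0]+.033*np.cos(t),c[1]+.033*np.sin(t),.008+0*t]); p=(p+.5-[185,160])*4-.5
    cv2.polylines(im,[p.round().astype(int)],True,(0,255,0),1)
cv2.imwrite('pics/k3.png',im)
```

```text
cork [[ 0.5661 -0.07    0.079 ]]
black [[0.5653 0.0013 0.097 ]]
drop [[0.5629 0.0723 0.11  ]]
ringC [[ 0.5678 -0.0695  0.008 ]]
ringB [[0.568 0.003 0.008]]
ringD [[0.5682 0.0748 0.008 ]]
eraser [[ 0.6269 -0.08    0.02  ]]
```

View pics/k3.png

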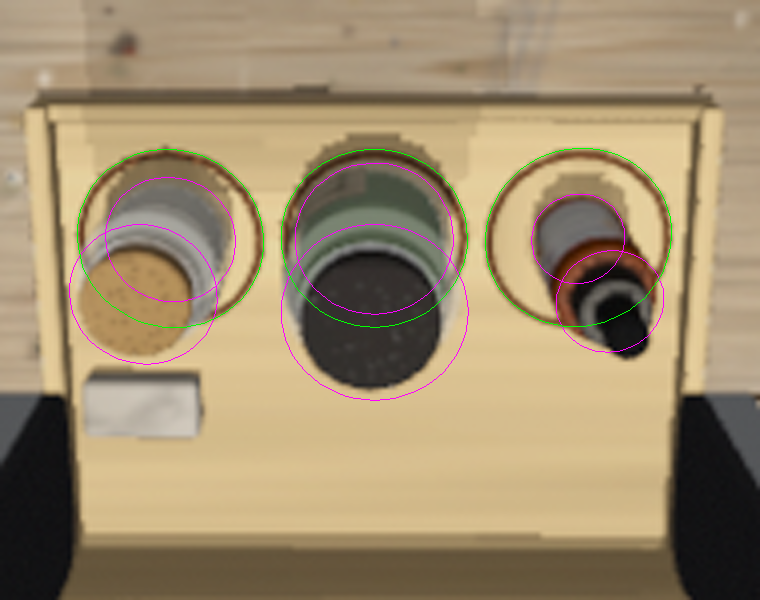

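```bash
python3 -c "
from h import *
bot.dwell(.3); hand_in(); st('done')"
```

```text
the job is handed in; nothing more can be done
the job is handed in; nothing more can be done
```

The job is finished and handed in; the robot's clock read 66 s at the last check, against the 144 s limit. I moved the bottle, the black jar and the cork jar upright onto the grey tray and laid the sanding block on the cork mat. I then put all three back on their own ring marks.

- **Sanding block:** my fit from the wrist camera puts it about 2.5 mm from the mat's centre and about 0.01 rad off the mat's long axis. The fit error is about 2 mm.
- **Jars and bottle:** they stand upright in the last images. Their base outlines lie within about 2 mm of the ring centres. Estimating from the tops of the stoppers gave up to 5 mm for the bottle and 1–3 mm for the jars. The bottle's bulb top already read about 5 mm off before I moved anything, so I trusted the base outlines.
- **Eraser:** it shows no measurable movement.
- **Disagreements:** the side camera gave the mat's heading as -0.055 rad and the wrist camera -0.074 rad. I placed the block at -0.071 rad, close to the wrist reading.
- **Forces:** the wrist force read 6 N or less at every check.

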